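Index the ring one hole on the rotary table

ROBOT

A 6-joint arm with a two-finger parallel gripper is mounted at the origin on the work surface. World frame = base frame: x ahead of the robot, y to its left, z up, the work surface at z = 0. Lengths are in m, angles in rad, forces in N, time in s.
With the tool pointing down it reaches from about 0.325 to 0.75 m from the base axis. Payload 7.6 kg.
Tool frame: the origin (TCP) lies midway between the tips of the shut fingers; the grasp point (between the pads) lies 19 mm behind it; z points along the fingers, y is the line along which they close (so a half turn about z gives the same grasp; the last joint's range is limited). The gripper opens to 85 mm and grips with 20 to 120 N. Pads are 22 mm wide; open, the fingers measure 114 mm over their backs; the gripper's body (76 mm by 85 mm) begins 54 mm behind the grasp point. The pads swing forward as they close: fully open they stand 13 mm farther back than shut.
Start: joints at [-1.407, 0.052, 1.401, -0, 1.689, -0.07], TCP at [0.122, -0.511, 0.231] pointing down, gripper open.
Joint ranges: [-2.9, 2.9], [-0.91, 2.17], [0.12, 2.37], [-1.06, 4.2], [0.26, 2.73], [-2.93, 2.93]. Speed limits (rad/s): [2.57, 2.57, 3.01, 3.14, 3.14, 3.14].

INTERFACE

Orientations are given as a unit quaternion [x, y, z, w].
In Python, from rig import env, optics gives the robot as it stands.
- The arm moves only by the tool move_arm, never from a script. Its argument "targets" is a list of rows, each an object of numbers: "fingers": the closure, from 0 (fully open) to 1 (shut); "x", "y", "z": the shift along the tool's x, y, z in m; "yaw": the turn about the tool's z in degrees. In form: [{"fingers": .., "x": .., "y": .., "z": .., "yaw": ..}, ...]. A call has 1 to 5 rows; each row is the pose to reach, as a shift and turn from the pose commanded when the call began, along the tool's axes at that moment; what a row does not reach only later rows make up. A row lasts 1/8 s, in which the tool goes at most 62.5 mm and 10.7 degrees, less where a joint would pass 70% of its speed; a pose out of reach is approached as far as the arm can. A call with a gripper value outside its range is refused whole. The fingers move at their own pace and stop on an object; "force" is the grip in N (left out, the last holds). Time passes only in rows, so rows that repeat a pose let the fingers close. It gives the time, the measured TCP pose, the force, the opening and the grip force at its end, in the units of the state.
- env.observe(): the state, without advancing time (a new reading comes with each control period).
- optics.get_image(name): name is "scene" or "top" or "wrist"; returns a dict with "image" (480x640x3 uint8, red, green, blue), "range_z" (480x640 float32, m along the optical axis (not along the pixel's ray), 0 where there is no reading), "vfov" (degrees; the focal length in pixels is half the picture's height over the tangent of half this angle, whatever the lens; pixels are square), "cx", "cy" (the principal point, pixels), "camera_from_world" (4x4, takes a point from world to camera coordinates). Camera axes: x right, y down, z forward; pixel columns grow to the right and rows downward; lengths in m; the calibration is good to about 2 mm. The wrist camera is an equidistant fisheye: a pixel r from the principal point sees the ray r / f radians off the axis. A picture is of the moment at which its call begins.
- env.finish_job(): hands the job in; it is judged then, once.
Trained networks look in a picture, given as the dict that the camera call returned (one of the last four; its "shot" number tells which), for a name from the list of things; names that differ only in an ending like _2 or _b are one class to them, and where a whole thing is asked for, a point or a joint stands for the part that bears it (a point fixed in the world has none). Each returns a list of dicts, best first, with "conf" (0 to 1); they miss things now and then, are a little off and sometimes report something else, mostly with a low value. They report only what shows in the picture. A call takes as long as a camera call.
- optics.look_for(picture, target): "rect" ([left, top, right, bottom] in pixels, round what is visible of it).
The state is a dict: "t": time; "joint_pos": joint angles; "qd": joint speeds; "joint_torque": joint torques, N m; "eef_pos": TCP position; "ee_rot": TCP orientation; "force": force on the tool from outside, world axes, zero at the start; "moment": the same for the moment, N m; "finger_gap": finger opening in m; "grasp_force": force on a finger pad.
Only numpy, scipy, OpenCV 4.12 (cv2) and the standard library are available. Lean on these libraries where they do the work, as an engineer would, in place of code of your own. Each camera call takes 0.05 s, during which the arm holds its last target. There are 200 camera calls.

TASK

The twelve-hole ring on the rotary table has to be moved on by one hole: swing the red clamp lever open, wind the handwheel clockwise until its red zero line first comes up to the pointer, and from there count exactly three more full turns, stopping with the line on the pointer and without running past it. Then clamp the table tight again with the lever and let go; leave the brass cup and the two panel screws where they stand.

Things in the scene. Friction and masses are not known exactly. Their poses are not given: they have to be found in the camera images.
- indexer: worm-geared rotary table bolted to the bench on edge: foot 130 x 170 mm, round cast body 132 mm across, axis 85 mm up. Origin: on the bench under the body's middle. x points out of the round table face with the 12-hole ring, away from the robot; y to the robot's left; z up. The upright handwheel shaft stands at x 0, y +68 mm, the clamp lever's pivot at x 0, y -40 mm
- handwheel (a joint): level chrome disc 108 mm across, 10 mm thick, top 170 mm above the bench. Value in rad grows clockwise seen from above: 0 when its red zero line first reaches the pointer, +6.283 each full turn (10 degrees of table), 18.85 after three. Starts between -5.2 and -1.0. Needs 0.07 N m (2 N at the grip), stays where left; cannot be turned while the clamp is tight
- table_face (a joint): the round steel table, 120 mm across, with the ring: its angle in rad, always 1/36 of the handwheel's value; 0.5236 (30 degrees, one hole) when the job is done
- wheel_centre (a point): the point on the handwheel's axis at its top face, 170 mm above the bench
- grip_mid (a point): middle of the black upright grip, which revolves freely on its own axis: 22 mm thick, 40 mm from the wheel's axis, opposite the zero line, from 3 to 65 mm above the disc. This point is 209 mm above the bench, 39 mm above the disc. At wheel value q it lies, from the wheel's axis, -40 cos q mm along indexer x and +40 sin q mm along indexer y
- zero_line (a point): the red zero line on the handwheel's top, 18 x 5 mm, radial, at the rim; this point is 50 mm from the axis. Nine black tenth-of-a-turn lines share the rim with it
- pointer (a point): the fixed pointer: the white-topped brass finger just outside the handwheel's rim on the indexer's +x side, at the height of the disc's top; this point is 56 mm from the wheel's axis
- clamp_lever (a joint): clamp lever on top of the body, upright axis. Value in rad: 0 tight on its stop (arm along indexer -x, to the robot), growing anticlockwise seen from above as it opens, stop at 1.3. Bites below about 0.5, holding wheel and table; free above. Starts between 0 and 0.08. Stays where left; resists with 4 N at 60 mm from the pivot, up to 7 N as it tightens
- lever_grip (a point): middle of the lever's red arm, a round bar 16 mm thick, nearly level, 36 to 94 mm from the pivot; this point, on its centreline, is 60 mm from the pivot and 169 mm above the bench, with over 100 mm of free space below
- lever_pivot (a point): the clamp lever's turning axis, at the same height as lever_grip
- sorter_cup: open brass cup, 72 mm across, 62 mm tall, loose on the bench; origin at the centre of its underside. Leave it alone
- panel_screw1: loose golden cadmium-plated screw, 66 mm long, standing on its 24 mm wide flat head; origin at the centre of its underside. Leave it alone
- panel_screw2: a second screw like the first

How it is judged:
On the way, in this order (a step that is already met when the one before it is completed fails the run):
1. the clamp lever is swung open (value of joint clamp_lever above 0.6 rad), for 0.1 s.
2. the handwheel stands still with its zero line on the pointer, exactly three full turns past its first arrival there, the clamp still open (value of joint handwheel between 18.65 and 19.05 rad and velocity of joint handwheel between -0.15 and 0.15 rad/s and value of joint clamp_lever above 0.5 rad), for 0.3 s.
3. the clamp lever is tight again (value of joint clamp_lever below 0.15 rad), for 0.2 s.
At the end, for the whole second after the job is handed in: The handwheel rests with its zero line on the pointer three full turns past its first arrival there (18.85 rad, within 0.2), the table thus at 30 degrees within 0.3; the clamp lever is tight (below 0.15 rad); the cup and both screws stand upright within 20 mm of where they were (value of joint handwheel between 18.65 and 19.05 rad and value of joint table_face between 0.517 and 0.53 rad and value of joint clamp_lever below 0.15 rad and distance of each of sorter_cup, panel_screw1, panel_screw2 from where it was at the start of the episode below 0.02 m); the robot touches nothing.
It fails at once if the handwheel is run more than a tenth of a turn past the last stop (value of joint handwheel above 19.48 rad).
It fails at once if the cup or a screw is moved or tipped (distance of any of sorter_cup, panel_screw1, panel_screw2 from where it was at the start of the episode above 0.02 m or angle between any of sorter_cup, panel_screw1, panel_screw2's own z axis and vertical above 0.4 rad).
It also fails if it takes over 72 s, if anything falls off the work surface, if the arm or the gripper's body presses on something with over 40 N, if the wrist force passes 120 N, or if a joint passes its speed limit or range.

## Working session

There is one attempt and no reset: what is moved stays moved. The work goes in short steps, Python scripts to look and compute and a tool call to move; the robot and the scene stay as the last step left them, time stands still between calls to the robot, and variables do not carry over. Pictures are saved under pics/ and viewed, at most 10 in all, crops included, and the job is handed in when it is done.

Besides the shell and the picture viewer there is one more tool, called after "Request:" as a command line: name --argument value ..., lists and objects as JSON in quotes. move_arm: Moves the arm, as the interface text tells. Its arguments: {"type":"object","properties":{"targets":{"type":"array","items":{"type":"object","properties":{"fingers":{"type":"number"},"x":{"type":"number"},"y":{"type":"number"},"z":{"type":"number"},"yaw":{"type":"number"}}}},"force":{"type":"number"}},"required":["targets"]}

```bash
mkdir -p pics; cat > h.py <<'E'
import numpy as np, cv2
from rig import env, optics
def px2w(p,u,v,z=None):
    f=240/np.tan(np.radians(p["vfov"])/2); d=p["range_z"][int(v),int(u)] if z is None else z
    c=np.array([(u-p["cx"])*d/f,(v-p["cy"])*d/f,d,1]); return (np.linalg.inv(p["camera_from_world"])@c)[:3]
def onplane(p,u,v,h):
    f=240/np.tan(np.radians(p["vfov"])/2); M=np.linalg.inv(p["camera_from_world"])
    r=M[:3,:3]@np.array([(u-p["cx"])/f,(v-p["cy"])/f,1]); o=M[:3,3]; return o+r*(h-o[2])/r[2]
def w2px(p,w):
    f=240/np.tan(np.radians(p["vfov"])/2); c=p["camera_from_world"]@np.append(w,1); return c[:2]/c[2]*f+[p["cx"],p["cy"]]
E
python3 - <<'E'
from h import *
for n in ("scene","top"):
    p=optics.get_image(n); cv2.imwrite(f"pics/{n}1.png",p["image"][:,:,::-1])
    np.set_printoptions(precision=3,suppress=True)
    print(n,np.linalg.inv(p["camera_from_world"])[:3],p["vfov"])
    for t in ["indexer","handwheel","grip_mid","zero_line","pointer","clamp_lever","lever_grip","sorter_cup","panel_screw1","wheel_centre"]:
        print(t,[(np.round(r["rect"]).astype(int).tolist(),round(r["conf"],2)) for r in optics.look_for(p,t)[:3]])
s=env.observe();print(s["ee_rot"],s["t"])
E
```

```text
scene [[ 0.618  0.473 -0.629  1.04 ]
 [ 0.786 -0.386  0.483 -0.376]
 [-0.014 -0.792 -0.61   0.552]] 54.29940395876927
indexer [([264, 144, 389, 313], 0.92), ([262, 183, 323, 221], 0.41)]
handwheel [([321, 142, 384, 195], 0.79)]
grip_mid [([329, 144, 345, 180], 0.71)]
zero_line [([318, 145, 383, 196], 0.77)]
pointer [([267, 184, 328, 224], 0.69), ([262, 142, 388, 312], 0.56)]
clamp_lever [([259, 182, 324, 217], 0.88)]
lever_grip [([265, 186, 324, 221], 0.65), ([265, 143, 388, 313], 0.56)]
sorter_cup [([235, 326, 288, 390], 0.82)]
panel_screw1 [([370, 300, 389, 338], 0.86), ([406, 246, 421, 281], 0.53)]
wheel_centre [([317, 144, 382, 192], 0.93), ([263, 146, 385, 312], 0.75)]
top [[ 0.024 -0.992  0.123  0.466]
 [-0.999 -0.027 -0.02  -0.041]
 [ 0.023 -0.123 -0.992  1.307]] 43.10687943179974
indexer [([220, 225, 326, 306], 0.78)]
handwheel [([216, 244, 278, 301], 0.79)]
grip_mid [([295, 246, 324, 299], 0.42)]
zero_line [([219, 241, 276, 299], 0.62)]
pointer [([216, 222, 329, 306], 0.58)]
clamp_lever [([298, 248, 322, 300], 0.79), ([218, 247, 276, 300], 0.38)]
lever_grip [([297, 246, 322, 302], 0.87)]
sorter_cup [([372, 196, 405, 232], 0.85), ([217, 247, 273, 301], 0.65)]
panel_screw1 [([296, 247, 325, 301], 0.22)]
wheel_centre [([219, 244, 276, 301], 0.93)]
[ 0.993  0.117 -0.     0.   ] 1.1
```

```bash
python3 - <<'E'
import cv2,numpy as np
a=cv2.imread("pics/top1.png")[180:330,180:430]; b=cv2.imread("pics/scene1.png")[120:400,220:440]
a=cv2.resize(a,(800,480),interpolation=3); cv2.imwrite("pics/c1.png",a); cv2.imwrite("pics/c2.png",cv2.resize(b,None,fx=2.1,fy=2.1,interpolation=3))
E
```

```text
(no output)
```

View pics/c1.png

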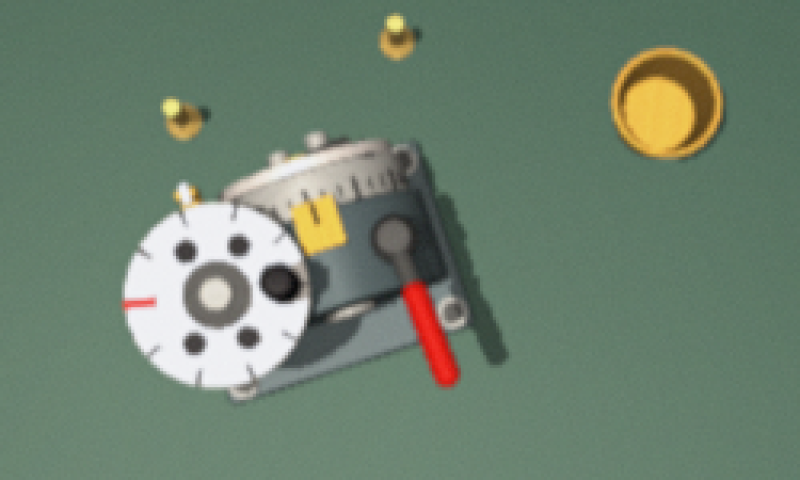

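View pics/c2.png

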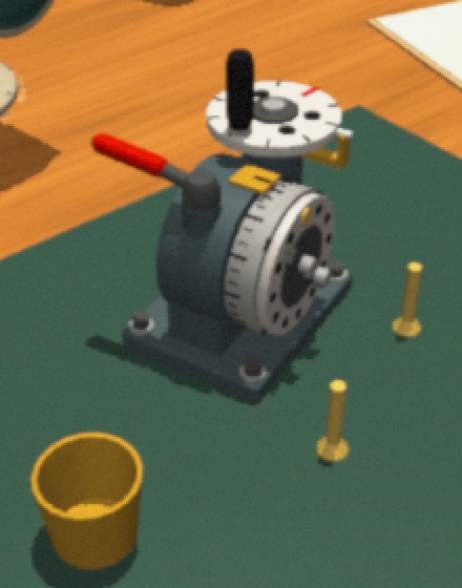

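The top view (zoom 3.2 from 180,180) shows the wheel centred near px (247,272), the red line to its left (223,274), the pointer at about (238,240), the grip at (267,268), and the lever pivot at about (302,254) with the arm end at (320,298). The cup is to the right and the screws are ahead.

```bash
cat >> h.py <<'E'
np.set_printoptions(precision=4,suppress=True)
def wheel(p):
    """disc centre from the top view, depth-based"""
    im=p["image"].astype(int); vv,uu=np.mgrid[225:310,205:295]; W=[]
    for u,v in zip(uu.ravel(),vv.ravel()):
        if p["range_z"][v,u]>0:
            w=px2w(p,u,v)
            if abs(w[2]-.170)<.006: W.append((*w[:2],u,v))
    return np.array(W)
E
python3 - <<'E'
from h import *
p=optics.get_image("top"); im=p["image"].astype(int)
W=wheel(p); pts=W[:,2:].astype(int)
m=np.zeros((480,640),np.uint8); m[pts[:,1],pts[:,0]]=255
n,l,st,ce=cv2.connectedComponentsWithStats(m); k=1+np.argmax(st[1:,4]); print(st[k],ce[k])
# white disc by brightness
hsv=cv2.cvtColor(p["image"],cv2.COLOR_RGB2HSV)
wm=((hsv[...,2]>190)&(hsv[...,1]<50)).astype(np.uint8); wm[:, :200]=0
wm=cv2.morphologyEx(wm,cv2.MORPH_OPEN,np.ones((4,4)))
n,l,st,_=cv2.connectedComponentsWithStats(wm)
for i in range(1,n):
    if st[i,4]>500: 
        c=cv2.convexHull(np.argwhere(l==i)[:,::-1].astype(np.int32)); q=np.array([onplane(p,u,v,.17)[:2] for u,v in c[:,0]])
        (cx,cy),r=cv2.minEnclosingCircle((q*1000).astype(np.float32)); print(st[i],"circle",cx,cy,r)
red=((hsv[...,1]>150)&((hsv[...,0]<8)|(hsv[...,0]>172))&(hsv[...,2]>90)).astype(np.uint8)
n,l,st,ce=cv2.connectedComponentsWithStats(red)
for i in range(1,n):
    if st[i,4]>8:
        q=np.array([onplane(p,u,v,.17)[:2] for v,u in np.argwhere(l==i)]); mu=q.mean(0); d=np.linalg.svd(q-mu)[2][0]
        print("red",st[i],mu,d,np.degrees(np.arctan2(d[1],d[0])),np.ptp((q-mu)@d))
for nm,u,v,h in [("pivot",302.5,254.3,.175),("pointer",238,240,.17),("grip top",267.5,268,.235)]: print(nm,onplane(p,u,v,h),px2w(p,u,v))
for nm,u,v in [("screwA top",234.5,214),("screwB top",303,187)]: print(nm,onplane(p,u,v,.066))
print("cup",onplane(p,388,212,.062))
E
```

```text
[ 219  237   58   64 2447] [246.3228 271.3008]
[350   0  54  26 649] circle 1033.0909423828125 -146.48638916015625 56.386558532714844
[ 351   16   45   62 1035] circle 967.3587646484375 -158.25228881835938 63.75061798095703
[391  22  47  47 782] circle 964.0438842773438 -212.40333557128906 55.0280647277832
[319  53  38  32 578] circle 922.2393188476562 -71.38220977783203 42.77130126953125
[605 239  29  23 565] circle 577.70654296875 -613.7576904296875 30.975906372070312
[ 220  245   57   57 1727] circle 516.7700805664062 85.46078491210938 53.5723762512207
[533 247  29  25 606] circle 556.3814697265625 -474.5979309082031 31.603391647338867
red [529 145  23   8  41] [ 0.7712 -0.4641] [-0.3023 -0.9532] -107.59352745394688 0.043811079612703044
red [527 152  31  12  92] [ 0.7532 -0.4689] [0.2756 0.9613] 73.99990129051 0.06115091921195127
red [562 159  51  31 478] [ 0.7292 -0.5568] [-0.343  -0.9393] -110.06090673530782 0.09414831291326246
red [305 268  18  33 254] [ 0.4996 -0.0374] [-0.922  -0.3871] -157.22592574183523 0.06347640107615267
pivot [ 0.5534 -0.0144  0.175 ] [ 0.5543 -0.0141  0.1641]
pointer [0.5775 0.1072 0.17  ] [0.5774 0.1072 0.1706]
grip top [0.5231 0.045  0.235 ] [0.523  0.0449 0.2358]
screwA top [0.6412 0.1303 0.066 ]
screwB top [ 0.7016 -0.0087  0.066 ]
cup [ 0.6547 -0.1864  0.062 ]
```

Request:
move_arm --targets '[{"x":0.472,"y":-0.372,"z":0,"yaw":-9.4,"fingers":0},{"x":0.472,"y":-0.372,"z":0,"yaw":-9.4,"fingers":0},{"x":0.472,"y":-0.372,"z":0,"yaw":-9.4,"fingers":0},{"x":0.472,"y":-0.372,"z":0,"yaw":-9.4,"fingers":0},{"x":0.472,"y":-0.372,"z":0,"yaw":-9.4,"fingers":0}]'

```text
t: 1.78
eef_pos: [0.3165, -0.264, 0.2316]
ee_rot: [0.98, 0.197, 0.0, 0.0]
force: [1.3, 0.1, 0.2]
finger_gap: 0.0852
grasp_force: 0.0
```

Request:
move_arm --targets '[{"x":0.251,"y":-0.138,"z":0,"yaw":0,"fingers":0},{"x":0.251,"y":-0.138,"z":0,"yaw":0,"fingers":0},{"x":0.251,"y":-0.138,"z":0,"yaw":0,"fingers":0},{"x":0.251,"y":-0.138,"z":0,"yaw":0,"fingers":0},{"x":0.251,"y":-0.138,"z":0,"yaw":0,"fingers":0}]'

```text
t: 2.4
eef_pos: [0.4947, -0.0387, 0.2312]
ee_rot: [0.98, 0.199, 0.0, -0.0]
force: [-0.0, -1.2, -0.1]
finger_gap: 0.0851
grasp_force: 0.0
```

Request:
move_arm --targets '[{"x":0,"y":0,"z":0.04,"yaw":0,"fingers":0},{"x":0,"y":0,"z":0.081,"yaw":0,"fingers":0},{"x":0,"y":0,"z":0.081,"yaw":0,"fingers":0}]'

```text
t: 2.78
eef_pos: [0.4917, -0.0408, 0.1473]
ee_rot: [0.98, 0.198, -0.003, -0.001]
force: [-0.1, -0.1, 0.0]
finger_gap: 0.0856
grasp_force: 0.0
```

Request:
move_arm --targets '[{"x":0,"y":0,"z":0,"yaw":0,"fingers":1},{"x":0,"y":0,"z":0,"yaw":0,"fingers":1},{"x":0,"y":0,"z":0,"yaw":0,"fingers":1},{"x":0,"y":0,"z":0,"yaw":0,"fingers":1},{"x":0,"y":0,"z":0,"yaw":0,"fingers":1}]' --force 35

```text
t: 3.4
eef_pos: [0.4937, -0.0412, 0.1511]
ee_rot: [0.98, 0.198, 0.0, 0.0]
force: [-2.1, -1.0, 5.5]
finger_gap: 0.015
grasp_force: 34.1
```

Request:
move_arm --targets '[{"x":0.001,"y":0.0113,"z":0,"yaw":-10,"fingers":1},{"x":0.0039,"y":0.0222,"z":0,"yaw":-20,"fingers":1},{"x":0.0087,"y":0.0325,"z":0,"yaw":-30,"fingers":1},{"x":0.0152,"y":0.0418,"z":0,"yaw":-40,"fingers":1},{"x":0.0232,"y":0.0498,"z":0,"yaw":-50,"fingers":1}]'

```text
t: 4.03
eef_pos: [0.5354, -0.0789, 0.1512]
ee_rot: [0.804, 0.595, 0.001, 0.001]
force: [3.7, 0.2, 2.9]
finger_gap: 0.0145
grasp_force: 34.7
```

Request:
move_arm --targets '[{"x":0.001,"y":0.0113,"z":0,"yaw":-10,"fingers":1},{"x":0.002,"y":0.016,"z":0,"yaw":-14,"fingers":1},{"x":0.002,"y":0.016,"z":0,"yaw":-14,"fingers":1}]'

```text
t: 4.4
eef_pos: [0.5518, -0.082, 0.1512]
ee_rot: [0.727, 0.687, 0.001, 0.002]
force: [7.6, -4.2, -0.1]
finger_gap: 0.0145
grasp_force: 34.2
```

Request:
move_arm --targets '[{"x":0,"y":0,"z":0,"yaw":0,"fingers":0.2},{"x":0,"y":0,"z":0,"yaw":0,"fingers":0.2},{"x":0,"y":0,"z":-0.03,"yaw":0,"fingers":0.2},{"x":0,"y":0,"z":-0.08,"yaw":0,"fingers":0.2},{"x":0,"y":0,"z":-0.11,"yaw":0,"fingers":0.2}]'

```text
t: 5.03
eef_pos: [0.5503, -0.0809, 0.2629]
ee_rot: [0.727, 0.687, 0.001, 0.001]
force: [-0.0, 0.1, -0.2]
finger_gap: 0.0685
grasp_force: 0.0
```

```bash
python3 - <<'E'
from h import *
s=env.observe();print(s["joint_pos"],s["eef_pos"],s["ee_rot"],s["finger_gap"])
p=optics.get_image("scene"); cv2.imwrite("pics/s2.png",cv2.resize(p["image"][100:340,200:480,::-1],None,fx=2.4,fy=2.4,interpolation=3))
E
```

```text
[-0.2123  0.1334  1.252  -0.      1.7538 -0.1565] [ 0.5503 -0.0809  0.2629] [0.7266 0.6871 0.0007 0.001 ] 0.06854107706250231
```

View pics/s2.png

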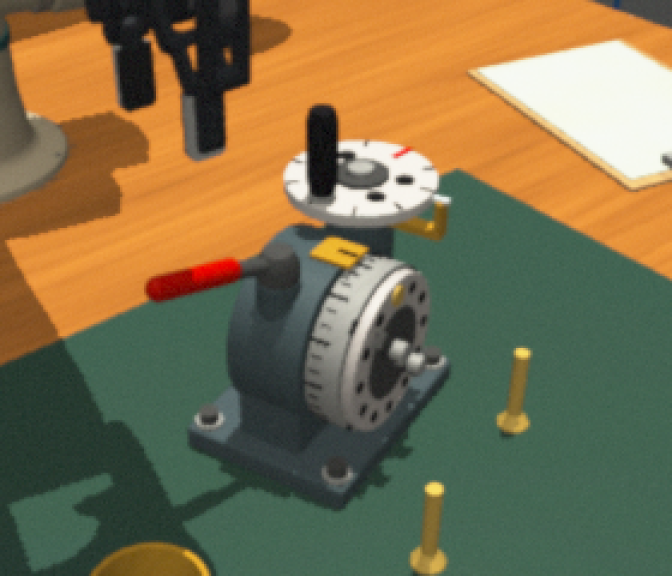

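The lever is open toward the camera's left, the wheel hasn't moved, and the screws and cup are standing. Next I move over the grip.

Request:
move_arm --targets '[{"x":0.06,"y":-0.017,"z":0,"yaw":-3.2,"fingers":0},{"x":0.124,"y":-0.034,"z":0,"yaw":-3.2,"fingers":0},{"x":0.124,"y":-0.034,"z":0,"yaw":-3.2,"fingers":0},{"x":0.124,"y":-0.034,"z":0.04,"yaw":-3.2,"fingers":0},{"x":0.124,"y":-0.034,"z":0.074,"yaw":-3.2,"fingers":0.2}]'

```text
t: 5.7
eef_pos: [0.5228, 0.0442, 0.1846]
ee_rot: [0.707, 0.707, -0.0, -0.0]
force: [-0.5, 0.1, -0.5]
finger_gap: 0.0696
grasp_force: 0.0
```

Request:
move_arm --targets '[{"x":0,"y":0,"z":0,"yaw":0,"fingers":1},{"x":0,"y":0,"z":0,"yaw":0,"fingers":1},{"x":0,"y":0,"z":0,"yaw":0,"fingers":1},{"x":0,"y":0,"z":0,"yaw":0,"fingers":1},{"x":0,"y":0,"z":0,"yaw":0,"fingers":1}]' --force 35

```text
t: 6.32
eef_pos: [0.5241, 0.0444, 0.1884]
ee_rot: [0.707, 0.707, 0.001, 0.002]
force: [1.5, -2.3, 5.6]
finger_gap: 0.0202
grasp_force: 34.6
```

```bash
python3 - <<'E'
from h import *
s=env.observe();print(s["t"],s["joint_pos"],s["eef_pos"],s["ee_rot"],s["finger_gap"],s["force"])
p=optics.get_image("wrist"); cv2.imwrite("pics/w1.png",p["image"][:,:,::-1])
E
```

```text
6.325 [ 0.0146  0.0682  1.4693 -0.0007  1.5999  0.015 ] [0.5241 0.0444 0.1884] [0.7072 0.707  0.0013 0.0017] 0.020248246957723644 [ 1.5153 -2.262   5.5907]
```

View pics/w1.png

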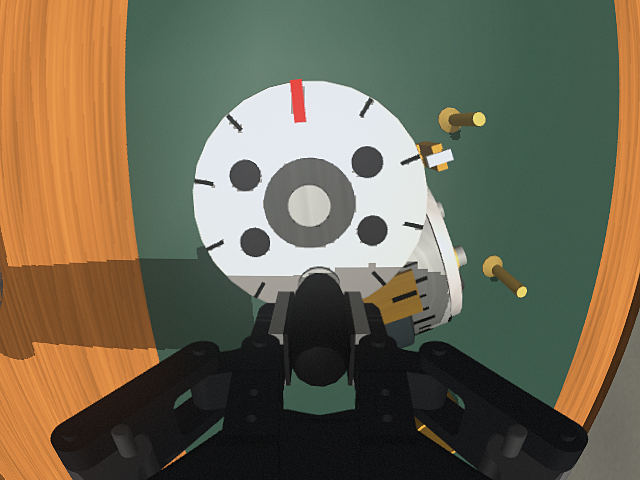

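The wrist view shows the pads closed on the grip, the red line at (298,100) and the pointer's white tip at (440,157), so the line is about 80° short of it. I'll tabulate the circle steps.

```bash
python3 - <<'E'
import numpy as np
for k in range(11):
    t0=np.radians(-80-100*k); o=[]
    for i in range(1,6):
        t=t0-np.radians(20*i); o.append("x %.1f y %.1f"%(40*(np.sin(t)-np.sin(t0)),40*(np.cos(t)-np.cos(t0))))
    print(-80-100*k,o, "end", np.round([516.8+40*np.cos(t),85.5+40*np.sin(t)],1))
E
```

```text
-80 ['x 0.0 y -13.9', 'x 4.8 y -26.9', 'x 13.7 y -37.6', 'x 25.7 y -44.5', 'x 39.4 y -46.9'] end [476.8  85.5]
-180 ['x 13.7 y 2.4', 'x 25.7 y 9.4', 'x 34.6 y 20.0', 'x 39.4 y 33.1', 'x 39.4 y 46.9'] end [523.7 124.9]
-280 ['x -4.8 y 13.1', 'x -13.7 y 23.7', 'x -25.7 y 30.6', 'x -39.4 y 33.1', 'x -53.1 y 30.6'] end [554.4  71.8]
-380 ['x -12.0 y -6.9', 'x -21.0 y -17.6', 'x -25.7 y -30.6', 'x -25.7 y -44.5', 'x -21.0 y -57.6'] end [496.8  50.9]
-480 ['x 8.9 y -10.6', 'x 21.0 y -17.6', 'x 34.6 y -20.0', 'x 48.3 y -17.6', 'x 60.4 y -10.6'] end [486.2 111.2]
-580 ['x 8.9 y 10.6', 'x 13.7 y 23.7', 'x 13.7 y 37.6', 'x 8.9 y 50.6', 'x -0.0 y 61.3'] end [547.4 111.2]
-680 ['x -12.0 y 6.9', 'x -25.7 y 9.4', 'x -39.4 y 6.9', 'x -51.4 y -0.0', 'x -60.4 y -10.6'] end [536.8  50.9]
-780 ['x -4.8 y -13.1', 'x -4.8 y -26.9', 'x 0.0 y -40.0', 'x 8.9 y -50.6', 'x 21.0 y -57.6'] end [479.2  71.8]
-880 ['x 13.7 y -2.4', 'x 27.4 y -0.0', 'x 39.4 y 6.9', 'x 48.3 y 17.6', 'x 53.1 y 30.6'] end [509.9 124.9]
-980 ['x -0.0 y 13.9', 'x -4.8 y 26.9', 'x -13.7 y 37.6', 'x -25.7 y 44.5', 'x -39.4 y 46.9'] end [556.8  85.5]
-1080 ['x -13.7 y -2.4', 'x -25.7 y -9.4', 'x -34.6 y -20.0', 'x -39.4 y -33.1', 'x -39.4 y -46.9'] end [509.9  46.1]
```

Request:
move_arm --targets '[{"x":0,"y":-0.0139,"z":0,"yaw":0,"fingers":1},{"x":0.0048,"y":-0.0269,"z":0,"yaw":0,"fingers":1},{"x":0.0137,"y":-0.0376,"z":0,"yaw":0,"fingers":1},{"x":0.0257,"y":-0.0445,"z":0,"yaw":0,"fingers":1},{"x":0.0394,"y":-0.0469,"z":0,"yaw":0,"fingers":1}]'

```text
t: 7.0
eef_pos: [0.4795, 0.0846, 0.1885]
ee_rot: [0.707, 0.707, 0.004, 0.004]
force: [23.9, -1.9, -3.3]
finger_gap: 0.0208
grasp_force: 35.0
```

Request:
move_arm --targets '[{"x":0.0137,"y":0.005,"z":0,"yaw":0,"fingers":1},{"x":0.0257,"y":0.0122,"z":0,"yaw":0,"fingers":1},{"x":0.0346,"y":0.023,"z":0,"yaw":0,"fingers":1},{"x":0.0394,"y":0.0361,"z":0,"yaw":0,"fingers":1},{"x":0.0394,"y":0.0499,"z":0,"yaw":0,"fingers":1}]'

```text
t: 7.62
eef_pos: [0.5268, 0.1238, 0.1884]
ee_rot: [0.707, 0.707, 0.001, 0.001]
force: [-3.4, -7.0, 9.3]
finger_gap: 0.0208
grasp_force: 36.1
```

Request:
move_arm --targets '[{"x":-0.0053,"y":0.0131,"z":0,"yaw":0,"fingers":1},{"x":-0.0147,"y":0.0237,"z":0,"yaw":0,"fingers":1},{"x":-0.0267,"y":0.0306,"z":0,"yaw":0,"fingers":1},{"x":-0.0404,"y":0.0331,"z":0,"yaw":0,"fingers":1},{"x":-0.0541,"y":0.0306,"z":0,"yaw":0,"fingers":1}]'

```text
t: 8.25
eef_pos: [0.5574, 0.0698, 0.1884]
ee_rot: [0.707, 0.707, 0.002, 0.001]
force: [-6.5, 4.5, 9.0]
finger_gap: 0.0206
grasp_force: 36.3
```

Request:
move_arm --targets '[{"x":-0.012,"y":-0.0069,"z":0,"yaw":0,"fingers":1},{"x":-0.021,"y":-0.0176,"z":0,"yaw":0,"fingers":1},{"x":-0.0257,"y":-0.0306,"z":0,"yaw":0,"fingers":1},{"x":-0.0257,"y":-0.0445,"z":0,"yaw":0,"fingers":1},{"x":-0.021,"y":-0.0576,"z":0,"yaw":0,"fingers":1}]'

```text
t: 8.88
eef_pos: [0.5, 0.0492, 0.1884]
ee_rot: [0.707, 0.707, 0.003, 0.001]
force: [7.3, 6.7, 4.3]
finger_gap: 0.0205
grasp_force: 36.0
```

```bash
python3 - <<'E'
from h import *
s=env.observe();print(s["t"],s["eef_pos"],s["force"],s["ee_rot"])
p=optics.get_image("wrist"); cv2.imwrite("pics/w2.png",p["image"][:,:,::-1])
s=env.observe();print(s["t"],s["eef_pos"],s["force"])
E
```

```text
8.875 [0.5    0.0492 0.1884] [7.2975 6.7073 4.2997] [0.707  0.7072 0.0026 0.0013]
8.925 [0.4989 0.0501 0.1884] [-0.7719  4.7464  5.9848]
```

View pics/w2.png

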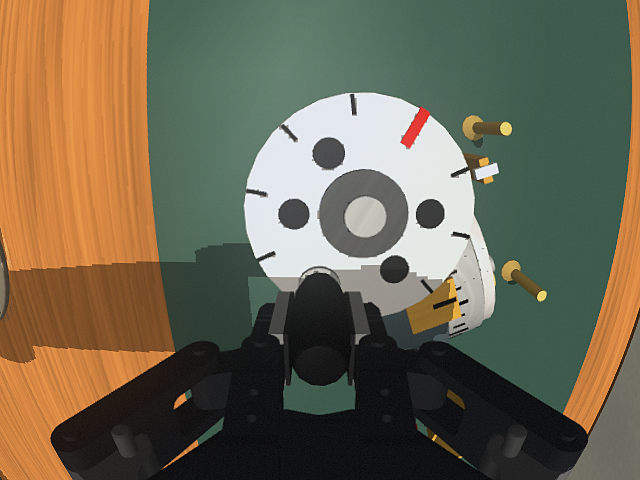

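The line is about 40° before the pointer, so q ≈ 320°, as planned. I'll carry on.

Request:
move_arm --targets '[{"x":0.0089,"y":-0.0106,"z":0,"yaw":0,"fingers":1},{"x":0.021,"y":-0.0176,"z":0,"yaw":0,"fingers":1},{"x":0.0346,"y":-0.02,"z":0,"yaw":0,"fingers":1},{"x":0.0483,"y":-0.0176,"z":0,"yaw":0,"fingers":1},{"x":0.0604,"y":-0.0106,"z":0,"yaw":0,"fingers":1}]'

```text
t: 9.55
eef_pos: [0.4888, 0.1094, 0.1884]
ee_rot: [0.707, 0.707, 0.001, 0.001]
force: [1.4, -4.6, 8.0]
finger_gap: 0.0208
grasp_force: 36.2
```

Request:
move_arm --targets '[{"x":0.0089,"y":0.0106,"z":0,"yaw":0,"fingers":1},{"x":0.0137,"y":0.0237,"z":0,"yaw":0,"fingers":1},{"x":0.0137,"y":0.0376,"z":0,"yaw":0,"fingers":1},{"x":0.0089,"y":0.0506,"z":0,"yaw":0,"fingers":1},{"x":0,"y":0.0613,"z":0,"yaw":0,"fingers":1}]'

```text
t: 10.18
eef_pos: [0.5507, 0.1099, 0.1884]
ee_rot: [0.707, 0.708, 0.002, 0.0]
force: [-4.1, -0.2, 9.3]
finger_gap: 0.0208
grasp_force: 36.4
```

Request:
move_arm --targets '[{"x":-0.012,"y":0.0069,"z":0,"yaw":0,"fingers":1},{"x":-0.0257,"y":0.0094,"z":0,"yaw":0,"fingers":1},{"x":-0.0394,"y":0.0069,"z":0,"yaw":0,"fingers":1},{"x":-0.0514,"y":0,"z":0,"yaw":0,"fingers":1},{"x":-0.0604,"y":-0.0106,"z":0,"yaw":0,"fingers":1}]'

```text
t: 10.8
eef_pos: [0.5396, 0.0491, 0.1884]
ee_rot: [0.707, 0.707, 0.002, 0.0]
force: [-2.3, 8.1, 9.7]
finger_gap: 0.0209
grasp_force: 36.3
```

Request:
move_arm --targets '[{"x":-0.0048,"y":-0.0131,"z":0,"yaw":0,"fingers":1},{"x":-0.0048,"y":-0.0269,"z":0,"yaw":0,"fingers":1},{"x":0,"y":-0.04,"z":0,"yaw":0,"fingers":1},{"x":0.0089,"y":-0.0506,"z":0,"yaw":0,"fingers":1},{"x":0.021,"y":-0.0576,"z":0,"yaw":0,"fingers":1}]'

```text
t: 11.42
eef_pos: [0.4825, 0.0697, 0.1885]
ee_rot: [0.707, 0.707, 0.002, 0.002]
force: [8.3, 1.1, 4.7]
finger_gap: 0.0207
grasp_force: 35.9
```

Request:
move_arm --targets '[{"x":0.0137,"y":-0.0024,"z":0,"yaw":0,"fingers":1},{"x":0.0274,"y":0,"z":0,"yaw":0,"fingers":1},{"x":0.0394,"y":0.0069,"z":0,"yaw":0,"fingers":1},{"x":0.0483,"y":0.0176,"z":0,"yaw":0,"fingers":1},{"x":0.0531,"y":0.0306,"z":0,"yaw":0,"fingers":1}]'

```text
t: 12.05
eef_pos: [0.5126, 0.1236, 0.1884]
ee_rot: [0.707, 0.707, 0.001, 0.0]
force: [-0.6, -3.8, 8.7]
finger_gap: 0.021
grasp_force: 36.3
```

Request:
move_arm --targets '[{"x":0,"y":0.0139,"z":0,"yaw":0,"fingers":1},{"x":-0.0048,"y":0.0269,"z":0,"yaw":0,"fingers":1},{"x":-0.0137,"y":0.0376,"z":0,"yaw":0,"fingers":1},{"x":-0.0257,"y":0.0445,"z":0,"yaw":0,"fingers":1},{"x":-0.0394,"y":0.0469,"z":0,"yaw":0,"fingers":1}]'

```text
t: 12.68
eef_pos: [0.5601, 0.0837, 0.1884]
ee_rot: [0.707, 0.707, 0.002, 0.001]
force: [-4.4, 2.2, 10.0]
finger_gap: 0.0211
grasp_force: 36.4
```

Request:
move_arm --targets '[{"x":-0.0137,"y":-0.0024,"z":0,"yaw":0,"fingers":1},{"x":-0.0257,"y":-0.0094,"z":0,"yaw":0,"fingers":1},{"x":-0.0346,"y":-0.02,"z":0,"yaw":0,"fingers":1},{"x":-0.0394,"y":-0.0331,"z":0,"yaw":0,"fingers":1},{"x":-0.0394,"y":-0.0469,"z":0,"yaw":0,"fingers":1}]'

```text
t: 13.3
eef_pos: [0.5129, 0.0446, 0.1884]
ee_rot: [0.707, 0.707, 0.002, 0.001]
force: [4.0, 9.2, 7.3]
finger_gap: 0.0209
grasp_force: 36.2
```

```bash
python3 - <<'E'
from h import *
for i in range(3): p=optics.get_image("wrist")
cv2.imwrite("pics/w3.png",p["image"][:,:,::-1])
s=env.observe();print(s["t"],s["eef_pos"],s["force"])
E
```

```text
13.45 [0.5123 0.0448 0.1884] [-1.3683  4.1204  7.632 ]
```

View pics/w3.png

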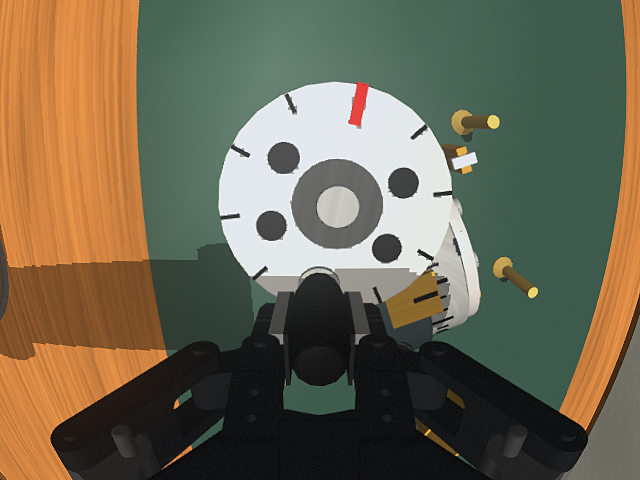

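The line stands about 58° short of the pointer, agreeing with the count. I'll move on 45° and measure precisely.

Request:
move_arm --targets '[{"x":0.0031,"y":-0.01,"z":0,"yaw":0,"fingers":1},{"x":0.0088,"y":-0.0188,"z":0,"yaw":0,"fingers":1},{"x":0.0164,"y":-0.0258,"z":0,"yaw":0,"fingers":1},{"x":0.0164,"y":-0.0258,"z":0,"yaw":0,"fingers":1}]'

```text
t: 13.95
eef_pos: [0.487, 0.0613, 0.1884]
ee_rot: [0.707, 0.708, 0.002, 0.001]
force: [1.6, 3.0, 8.3]
finger_gap: 0.0209
grasp_force: 36.2
```

```bash
cat > m.py <<'E'
from h import *
def fish(p,uv,h=.17):
    f=240/np.tan(np.radians(p["vfov"])/2); M=np.linalg.inv(p["camera_from_world"]); uv=np.atleast_2d(uv)-[p["cx"],p["cy"]]
    r=np.linalg.norm(uv,axis=1); th=r/f; d=np.c_[uv/r[:,None]*np.sin(th)[:,None],np.cos(th)]@M[:3,:3].T
    return (M[:3,3]+d*((h-M[2,3])/d[:,2])[:,None])[:,:2]
def run(name):
    p=optics.get_image("wrist"); im=p["image"]; cv2.imwrite(name,im[:,:,::-1]); hsv=cv2.cvtColor(im,cv2.COLOR_RGB2HSV)
    w=((hsv[...,2]>160)&(hsv[...,1]<45)).astype(np.uint8)
    n,l,st,ce=cv2.connectedComponentsWithStats(w); k=1+np.argmax(st[1:,4])
    hull=cv2.convexHull(np.argwhere(l==k)[:,::-1].astype(np.int32))[:,0]; q=fish(p,hull)
    q=q[hull[:,1]<230]; A=np.c_[2*q,np.ones(len(q))]; s=np.linalg.lstsq(A,(q**2).sum(1),rcond=None)[0]; c=s[:2]; print("centre",c,"r",np.sqrt(s[2]+c@c))
    for i in range(1,n):
        if i!=k and 40<st[i,4]<800:
            g=fish(p,ce[i])[0]-c
            if .045<np.hypot(*g)<.08: a=np.degrees(np.arctan2(g[1],g[0])); print("white",ce[i],st[i,4],a,np.hypot(*g))
    r=((hsv[...,1]>150)&((hsv[...,0]<8)|(hsv[...,0]>172))&(hsv[...,2]>90)).astype(np.uint8)
    n,l,st,ce=cv2.connectedComponentsWithStats(r)
    for i in range(1,n):
        if st[i,4]>100:
            g=fish(p,ce[i])[0]-c; print("red",ce[i],st[i,4],np.degrees(np.arctan2(g[1],g[0])),np.hypot(*g))
    s=env.observe(); print(s["t"],s["eef_pos"],s["force"])
E
python3 -c "
import m; m.run('pics/w4.png')"
```

```text
centre [0.5199 0.0889] r 0.053414997903462665
white [507.8054 197.5068] 221 19.660690693954297 0.062023101463802764
white [458.96 301.4 ] 50 -40.637250544047205 0.05092354927206658
red [469.8997 186.6658] 389 34.11541920426957 0.044984410985961024
14.0 [0.4871 0.0612 0.1884] [1.8107 2.8968 7.3046]
```

Request:
move_arm --targets '[{"x":0.0045,"y":-0.0028,"z":0,"yaw":0,"fingers":1},{"x":0.0091,"y":-0.0047,"z":0,"yaw":0,"fingers":1},{"x":0.0091,"y":-0.0047,"z":0,"yaw":0,"fingers":1}]'

```text
t: 14.38
eef_pos: [0.4825, 0.0699, 0.1884]
ee_rot: [0.707, 0.707, 0.002, 0.001]
force: [0.9, 1.2, 7.6]
finger_gap: 0.0208
grasp_force: 36.2
```

```bash
python3 -c "
import m; m.run('pics/w5.png')"
```

```text
centre [0.5189 0.0864] r 0.05570241101726927
white [513.6512 214.8465] 215 21.462468612416647 0.06388655994817186
red [484.2085 224.769 ] 355 22.68354510072155 0.046951260687776865
14.425 [0.4825 0.0699 0.1884] [1.3462 1.3428 7.6854]
```

View pics/w5.png

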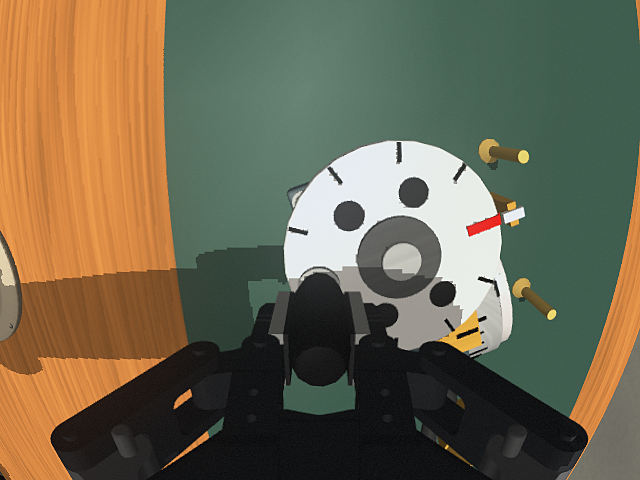

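The red line (484,225) is aligned with the pointer (514,215), within about 1°. I'll hold, release, and go to the lever.

Request:
move_arm --targets '[{"x":0,"y":0,"z":0,"yaw":0,"fingers":1},{"x":0,"y":0,"z":0,"yaw":0,"fingers":1},{"x":0,"y":0,"z":0,"yaw":0,"fingers":0.3},{"x":0,"y":0,"z":0,"yaw":0,"fingers":0.2},{"x":0,"y":0,"z":0,"yaw":0,"fingers":0.2}]'

```text
t: 15.05
eef_pos: [0.4814, 0.0692, 0.1859]
ee_rot: [0.707, 0.707, -0.0, -0.0]
force: [0.1, -0.7, 0.3]
finger_gap: 0.0682
grasp_force: 0.0
```

Request:
move_arm --targets '[{"x":0,"y":0,"z":-0.04,"yaw":0,"fingers":0.2},{"x":0,"y":0,"z":-0.08,"yaw":0,"fingers":0.2},{"x":0,"y":0,"z":-0.08,"yaw":0,"fingers":0.2},{"x":-0.05,"y":0.022,"z":-0.08,"yaw":3,"fingers":0.2},{"x":-0.1,"y":0.045,"z":-0.08,"yaw":3,"fingers":0.2}]'

```text
t: 15.68
eef_pos: [0.5268, -0.0316, 0.2652]
ee_rot: [0.725, 0.689, -0.0, -0.0]
force: [0.8, -0.1, 1.4]
finger_gap: 0.068
grasp_force: 0.0
```

```bash
python3 - <<'E'
import m
from h import *
m.run('pics/w6.png')
p=optics.get_image("scene"); cv2.imwrite("pics/s3.png",cv2.resize(p["image"][100:340,200:480,::-1],None,fx=2.4,fy=2.4,interpolation=3))
E
```

```text
centre [0.5369 0.0716] r 0.06919363703334636
white [388.4621  29.5931] 145 42.733546001573814 0.05639278007397968
red [363.5628  36.5578] 199 53.059042553019545 0.04169877897903593
red [357.7659 299.0175] 1713 -83.89670045213656 0.1454595542594185
15.725 [ 0.5281 -0.0373  0.2642] [-1.5057 -4.3397 -1.1465]
```

View pics/w6.png

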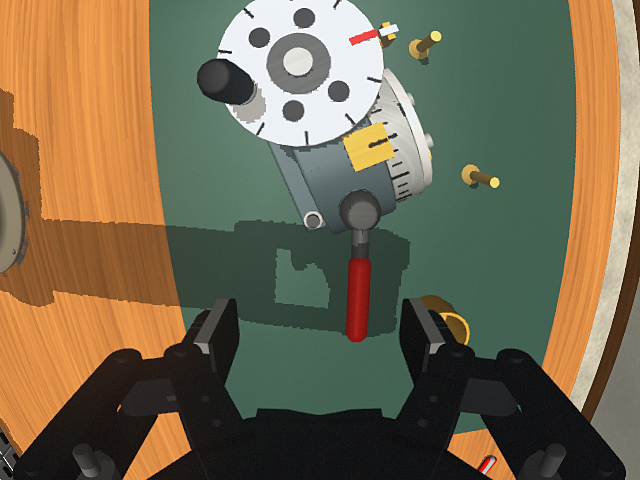

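The line stays on the pointer and the lever is still open at (358,300). I'll descend on it.

Request:
move_arm --targets '[{"x":-0.048,"y":0.026,"z":0,"yaw":0,"fingers":0.2},{"x":-0.048,"y":0.026,"z":0,"yaw":0,"fingers":0.2},{"x":-0.048,"y":0.026,"z":0.06,"yaw":0,"fingers":0.2},{"x":-0.048,"y":0.026,"z":0.114,"yaw":0,"fingers":0.2},{"x":-0.048,"y":0.026,"z":0.114,"yaw":0,"fingers":0.2}]'

```text
t: 16.4
eef_pos: [0.5471, -0.0786, 0.1472]
ee_rot: [0.725, 0.689, -0.003, -0.004]
force: [-0.1, -0.6, 0.5]
finger_gap: 0.068
grasp_force: 0.0
```

Request:
move_arm --targets '[{"x":0,"y":0,"z":0,"yaw":0,"fingers":1},{"x":0,"y":0,"z":0,"yaw":0,"fingers":1},{"x":0,"y":0,"z":0,"yaw":0,"fingers":1},{"x":0,"y":0,"z":0,"yaw":0,"fingers":1},{"x":0,"y":0,"z":0,"yaw":0,"fingers":1}]' --force 40

```text
t: 17.02
eef_pos: [0.5512, -0.0802, 0.1545]
ee_rot: [0.726, 0.688, 0.001, 0.002]
force: [1.4, 1.0, 6.7]
finger_gap: 0.0146
grasp_force: 38.9
```

Request:
move_arm --targets '[{"x":0.001,"y":-0.0115,"z":0,"yaw":10,"fingers":1},{"x":0.004,"y":-0.0226,"z":0,"yaw":20,"fingers":1},{"x":0.0088,"y":-0.033,"z":0,"yaw":30,"fingers":1},{"x":0.0154,"y":-0.0424,"z":0,"yaw":40,"fingers":1},{"x":0.0236,"y":-0.0506,"z":0,"yaw":50,"fingers":1}]'

```text
t: 17.65
eef_pos: [0.5026, -0.0532, 0.1546]
ee_rot: [0.949, 0.315, 0.003, 0.001]
force: [9.9, 5.0, 3.9]
finger_gap: 0.0146
grasp_force: 38.8
```

Request:
move_arm --targets '[{"x":0.0005,"y":-0.008,"z":0,"yaw":7,"fingers":1},{"x":0.002,"y":-0.016,"z":0,"yaw":14,"fingers":1},{"x":0.003,"y":-0.0195,"z":0,"yaw":17,"fingers":1},{"x":0.003,"y":-0.0195,"z":0,"yaw":17,"fingers":1}]'

```text
t: 18.15
eef_pos: [0.4937, -0.0362, 0.1546]
ee_rot: [0.985, 0.174, 0.004, 0.001]
force: [8.8, 1.8, 4.6]
finger_gap: 0.0148
grasp_force: 39.2
```

Request:
move_arm --targets '[{"x":-0.001,"y":-0.002,"z":0,"yaw":0,"fingers":1},{"x":-0.001,"y":-0.002,"z":0,"yaw":0,"fingers":1},{"x":-0.001,"y":-0.002,"z":0,"yaw":0,"fingers":1}]'

```text
t: 18.52
eef_pos: [0.4936, -0.0361, 0.1546]
ee_rot: [0.985, 0.173, 0.006, 0.002]
force: [17.7, -5.0, -1.5]
finger_gap: 0.0147
grasp_force: 39.2
```

Request:
move_arm --targets '[{"x":0,"y":0,"z":0,"yaw":0,"fingers":0.1},{"x":0,"y":0,"z":0,"yaw":0,"fingers":0.1},{"x":0,"y":0,"z":-0.03,"yaw":0,"fingers":0.1},{"x":0,"y":0,"z":-0.08,"yaw":0,"fingers":0.1},{"x":0,"y":0,"z":-0.13,"yaw":0,"fingers":0.1}]'

```text
t: 19.15
eef_pos: [0.4893, -0.0348, 0.2835]
ee_rot: [0.985, 0.174, -0.001, -0.0]
force: [0.2, 0.1, 0.3]
finger_gap: 0.0768
grasp_force: 0.0
```

Request:
move_arm --targets '[{"x":-0.05,"y":0.03,"z":0,"yaw":0,"fingers":0.1},{"x":-0.09,"y":0.06,"z":0,"yaw":0,"fingers":0.1},{"x":-0.09,"y":0.06,"z":0,"yaw":0,"fingers":0.1}]'

```text
t: 19.52
eef_pos: [0.4244, -0.1239, 0.2826]
ee_rot: [0.985, 0.172, 0.0, 0.0]
force: [-0.2, 0.1, 0.3]
finger_gap: 0.0769
grasp_force: 0.0
```

```bash
python3 - <<'E'
from h import *
p=optics.get_image("top"); hsv=cv2.cvtColor(p["image"],cv2.COLOR_RGB2HSV)
red=((hsv[...,1]>150)&((hsv[...,0]<8)|(hsv[...,0]>172))&(hsv[...,2]>90)).astype(np.uint8)
n,l,st,ce=cv2.connectedComponentsWithStats(red)
for i in range(1,n):
    if st[i,4]>8 and 200<st[i,0]<350:
        q=np.array([onplane(p,u,v,.17)[:2] for v,u in np.argwhere(l==i)]); mu=q.mean(0); d=np.linalg.svd(q-mu)[2][0]
        print("red",st[i],mu,d,np.degrees(np.arctan2(d[1],d[0])))
s=env.observe(); print(s["t"],s["eef_pos"],s["force"])
cv2.imwrite("pics/t9.png",cv2.resize(p["image"][180:330,180:430,::-1],(800,480),interpolation=3))
E
```

```text
red [238 245   4   8  14] [0.5616 0.1038] [-0.9355 -0.3532] -159.31686639689568
red [304 268  17  34 257] [ 0.4982 -0.0347] [-0.9405 -0.3397] -160.14077126530094
19.575 [ 0.4252 -0.1228  0.2824] [ 0.7059  0.176  -0.4615]
```

View pics/t9.png

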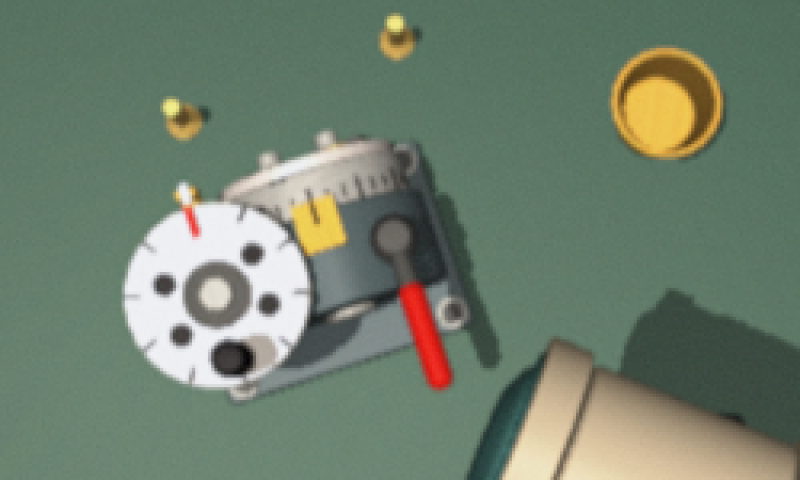

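The lever is tight at about 200° (its stop), the line is on the pointer, the cup and screws have not moved, and the arm is clear. Handing in.

```bash
python3 -c "
from rig import env; print(env.finish_job())"
```

```text
the job is handed in; nothing more can be done
None
```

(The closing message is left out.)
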